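Rebuild the dough-strip cutter on its arbor

ROBOT

A 7-joint arm with a two-finger parallel gripper is mounted at the origin on the work surface. World frame = base frame: x ahead of the robot, y to its left, z up, the work surface at z = 0. Lengths are in m, angles in rad, forces in N, time in s.
With the tool pointing down it reaches from about 0.4 to 0.85 m from the base axis. Payload 4.4 kg.
Tool frame: the origin (TCP) lies on the centre line of the jaws, within the pads' length; the fingertips stand 11 mm ahead of it and the grasp point (between the pads) lies 8 mm behind it; z points along the fingers, y is the line along which they close (so a half turn about z gives the same grasp; the last joint's range is limited). The gripper opens to 94 mm and grips with 3 to 60 N. Pads are 16 mm wide; open, the fingers measure 119 mm over their backs; the gripper's body (75 mm by 177 mm) begins 78 mm behind the grasp point.
Start: joints at [1.134, 0.628, 0.038, 1.517, -0.027, 0.996, -0.02], TCP at [0.236, -0.606, 0.216] pointing down, gripper open.
Joint ranges: [-3.06, 3.06], [-0.37, 2.12], [-1.25, 1.32], [0.18, 2.47], [-1.1, 4.24], [0.23, 1.98], [-2.94, 2.94]. Speed limits (rad/s): [2.57, 2.57, 3.14, 3.14, 3.14, 3.14, 3.14].

INTERFACE

Orientations are given as a unit quaternion [w, x, y, z].
In Python, from plant import env, eyes gives the robot as it stands.
- The arm moves only by the tool arm_command, never from a script. Its argument "motion" is a list of rows, each an object with "translation": the shift along the world's x, y, z in units of 0.04 m (1.0 is 0.04 m), a list of three; "rot": the turn, a rotation vector about the world's x, y, z in units of 0.12 rad (1.0 is 0.12 rad), a list of three. In form: [{"translation": [dx, dy, dz], "rot": [wx, wy, wz]}, ...]. A call has 1 to 5 rows; each row shifts and turns the commanded pose from where the row before left it; what a row does not reach is not made up. A row lasts 1/12 s, in which the tool goes at most 41.7 mm and 7.16 degrees, less where a joint would pass 70% of its speed; a pose out of reach is approached as far as the arm can. A call with a number of a shift or a turn outside -1 to 1 is refused whole. A call with a gripper value outside its range is refused whole. "claw" is the closure, from 0 (fully open) to 1 (shut), set as the call begins (left out, the last holds). The fingers move at their own pace and stop on an object; "grip_force" is the grip in N (left out, the last holds). Time passes only in rows, so rows that do not move let the fingers close. It gives the time, the measured TCP pose, the force, the opening and the grip force at its end, in the units of the state.
- env.read_state(): the state, without advancing time (a new reading comes with each control period).
- eyes.read_camera(name): name is "scene" or "side" or "wrist"; returns (picture, depth): 384x512x3 uint8, blue, green, red; 384x512 float32, m along the optical axis (not along the pixel's ray), 0 where there is no reading.
- eyes.camera_model(name): a dict with "mtx" (3x3 intrinsics, pixels), "R" (3x3) and "t" (3): a world point X has camera coordinates R X + t; the wrist camera has in their place "mount" (4x4, takes a point from camera to tool coordinates, whose origin is the TCP and whose axes are the flange's). Camera axes: x right, y down, z forward; pixel columns grow to the right and rows downward; lengths in m; the calibration is good to about 2 mm. A picture is of the moment at which its call begins: read the wrist's pose just before it. camera_model takes no time and is no camera call.
- env.job_done(): hands the job in; it is judged then, once.
The state is a dict: "clock": time; "qpos": joint angles; "qvel": joint speeds; "tau": joint torques, N m; "ee_pos": TCP position; "ee_rot": TCP orientation; "force": force on the tool from outside, world axes, zero at the start; "wrist_torque": the same for the moment, N m; "grip_width": opening from 0.0 (shut) to 1.0 (fully open); "finger_force": force on a finger pad.
Only numpy, scipy, OpenCV 4.12 (cv2) and the standard library are available. Lean on these libraries where they do the work, as an engineer would, in place of code of your own. Each camera call takes 0.05 s, during which the arm holds its last target. There are 200 camera calls.

TASK

The washed dough-strip cutter has to go back together on the upright arbor of its bench stand: first thread the flanged cutter wheel down the arbor, disc side down as it lies, until it rests flat on the stand's foot, then thread the long plain sleeve down on top of it until it rests flat on the wheel's hub. Lower each one all the way down, do not let it drop down the arbor, and leave the short sleeve where it lies.

Things in the scene. Friction and masses are not known exactly. Their poses are not given: they have to be found in the camera images.
- arbor_seat (a point): Where the arbor meets the foot of the bench stand: the point on the arbor's axis at the height of the foot's flat top face, z up. The stand is fixed to the counter. Its round grey aluminium foot is 100 mm across and 20 mm high; the upright steel arbor in the middle is 16 mm in diameter and rises 78 mm above this point, the last 10 mm tapering to 8 mm. The stand's place changes from run to run.
- wheel_center (a point): The loose steel cutter wheel, lying disc down on the counter: a disc 76 mm in diameter and 4 mm thick with a plain round hub 44 mm in outer diameter standing on it, 28 mm high over all, with a 32 mm bore right through, 0.18 to 0.33 kg. The point is on its axis, half-way up, 14 mm above its underside; z up along its axis. Grip it across the hub, with the fingertips above the disc, at least 5 mm above the underside.
- long_sleeve_center (a point): The long loose steel sleeve, standing on the counter: a plain tube 44 mm in outer diameter, 32 mm bore, 38 mm high, 0.14 to 0.26 kg. The point is on its axis, half-way up, 19 mm above its underside; z along its axis. Grip it across the outside.
- short_sleeve_center (a point): The short steel sleeve, not needed: a plain tube of the same 44 mm outer diameter and 32 mm bore but only 18 mm high. The point is on its axis, half-way up. The wheel and the two sleeves lie in three places that are swapped about from run to run.
Things that resemble listed ones, but are neither listed nor needed, are in the scene too. What is shaped like the part that bears long_sleeve_center but green is not meant. What is shaped like the part that bears wheel_center but black is not meant.

How it is judged:
On the way, in this order (a step that is already met when the one before it is completed fails the run):
1. the cutter wheel is fully down the arbor, flat on the foot, with the long sleeve not yet on the arbor (horizontal distance between wheel_center and arbor_seat below 0.012 m and z of wheel_center in the frame of arbor_seat below 0.018 m and angle between wheel_center's own z axis and vertical below 0.12 rad and horizontal distance between long_sleeve_center and arbor_seat above 0.04 m), for 0.2 s.
2. the long sleeve is fully down the arbor, flat on the wheel's hub (horizontal distance between long_sleeve_center and arbor_seat below 0.012 m and z of long_sleeve_center in the frame of arbor_seat below 0.052 m and angle between long_sleeve_center's own z axis and vertical below 0.12 rad), for 0.2 s.
At the end, for the whole second after the job is handed in: Cutter wheel on the arbor, hub up, flat on the foot (within 4 mm of fully down), and the long sleeve on the arbor above it, flat on the hub (within 5 mm); both within 12 mm of the axis and 7 degrees of upright. The short sleeve is within 30 mm of where it lay (all of step 2 and horizontal distance between wheel_center and arbor_seat below 0.012 m and z of wheel_center in the frame of arbor_seat below 0.018 m and angle between wheel_center's own z axis and vertical below 0.12 rad and z of long_sleeve_center in the frame of arbor_seat above 0.042 m and distance of short_sleeve_center from where it was at the start of the episode below 0.03 m); the robot touches nothing.
It fails at once if the wheel dropped down the arbor (faster than 0.6 m/s while round it) (horizontal distance between wheel_center and arbor_seat below 0.02 m and z of wheel_center in the frame of arbor_seat below 0.085 m and linear speed of wheel above 0.6 m/s).
It fails at once if the long sleeve dropped down the arbor (faster than 0.6 m/s while round it) (horizontal distance between long_sleeve_center and arbor_seat below 0.02 m and z of long_sleeve_center in the frame of arbor_seat below 0.095 m and linear speed of long_sleeve above 0.6 m/s).
It fails at once if the short sleeve was moved more than 30 mm (distance of short_sleeve_center from where it was at the start of the episode above 0.03 m).
It also fails if it takes over 51 s, if anything falls off the work surface, if the arm or the gripper's body presses on something with over 40 N, if the wrist force passes 120 N, or if a joint passes its speed limit or range.

## Working session

There is one attempt and no reset: what is moved stays moved. The work goes in short steps, Python scripts to look and compute and a tool call to move; the robot and the scene stay as the last step left them, time stands still between calls to the robot, and variables do not carry over. Pictures are saved under pics/ and viewed, at most 10 in all, crops included, and the job is handed in when it is done.

Besides the shell and the picture viewer there is one more tool, called after "Request:" as name(argument=value, ...) on one line, values as JSON. arm_command: Moves the arm, as the interface text tells. Its arguments: {"type":"object","properties":{"motion":{"type":"array","items":{"type":"object","properties":{"translation":{"type":"array","items":{"type":"number","minimum":-1,"maximum":1}},"rot":{"type":"array","items":{"type":"number","minimum":-1,"maximum":1}}}}},"claw":{"type":"number"},"grip_force":{"type":"number"}},"required":["motion"]}

```bash
mkdir -p pics; cat > h.py <<'E'
import numpy as np, cv2
from plant import env, eyes
def cloud(name, pose=None):
    im,d=eyes.read_camera(name); m=eyes.camera_model(name); K=np.array(m["mtx"])
    v,u=np.mgrid[:384,:512]
    P=np.stack([(u-K[0,2])/K[0,0]*d,(v-K[1,2])/K[1,1]*d,d],-1)
    if "R" in m: W=(P-np.array(m["t"]))@np.array(m["R"])
    else:
        from scipy.spatial.transform import Rotation as Ro
        s=pose; M=np.array(m["mount"]); q=s["ee_rot"]
        W=(P@M[:3,:3].T+M[:3,3])@Ro.from_quat([q[1],q[2],q[3],q[0]]).as_matrix().T+np.array(s["ee_pos"])
    W[d==0]=np.nan
    return im,d,W
E
python3 - <<'E'
from h import *
s=env.read_state(); print(s)
for n in ("scene","side"):
    im,d,W=cloud(n); cv2.imwrite(f"pics/{n}0.png",im); np.save(f"{n}0.npy",W); 
    z=W[...,2]; mk=((z>0.012)&(z<0.2)).astype(np.uint8)
    N,l,st,c=cv2.connectedComponentsWithStats(mk)
    for i in range(1,N):
        if st[i,4]>60:
            p=W[l==i]; print(n,c[i].round(),st[i,4],p.min(0).round(3),p.max(0).round(3),im[l==i].mean(0).round())
    m=eyes.camera_model(n); print("cam pos",-np.array(m["R"]).T@m["t"])
print(eyes.camera_model("wrist"))
E
```

```text
{'clock': 0.0, 'qpos': array([ 1.13419375,  0.62932927,  0.03847862,  1.51834963, -0.0269786 ,
        0.99629014, -0.02002816]), 'qvel': array([ 0.00140801, -0.00181652,  0.001624  ,  0.00099047, -0.00012055,
       -0.00098646, -0.00026533]), 'tau': array([ 1.38979362e-04, -5.49730432e+01,  1.14359301e+00, -1.86632699e+01,
       -5.22757124e-02,  2.36341712e-02,  9.95235928e-05]), 'ee_pos': array([ 0.23530615, -0.60522953,  0.21557159]), 'ee_rot': array([-9.06555999e-04,  9.82866150e-01,  1.84318391e-01, -2.01939514e-04]), 'force': array([ 0.05910837,  0.14872648, -0.26192483]), 'wrist_torque': array([ 0.01421515, -0.05200388, -0.00596805]), 'finger_force': 0.0, 'grip_width': 0.9976767015942053}
scene [67.  8.] 2532 [-1.119 -0.602  0.012] [-1.025  0.07   0.102] [211. 221. 231.]
scene [229.   1.] 146 [-1.09   0.381  0.012] [-1.026  0.629  0.028] [152. 157. 163.]
scene [353.   8.] 2255 [-0.951  0.732  0.012] [-0.534  1.364  0.094] [117. 179. 218.]
scene [459.   4.] 64 [-0.541  1.505  0.012] [-0.507  1.551  0.052] [121. 130. 135.]
scene [499.   3.] 207 [-0.434  1.522  0.064] [-0.231 
[... 3083 characters left out ...]
375.] 248 [0.181 0.403 0.012] [0.219 0.428 0.023] [229. 231. 239.]
side [305. 381.] 79 [0.404 0.456 0.012] [0.436 0.468 0.021] [224. 227. 234.]
cam pos [0.42481224 0.79622171 0.63322645]
{'mtx': array([[345.53494566,   0.        , 259.32186992],
       [  0.        , 345.53494566, 189.29063973],
       [  0.        ,   0.        ,   1.        ]]), 'mount': array([[ 8.49915324e-04, -9.65740194e-01, -2.59509452e-01,
         7.47985203e-02],
       [ 9.99999287e-01,  6.03129618e-04,  1.03059138e-03,
         8.29256889e-04],
       [-8.38765681e-04, -2.59510143e-01,  9.65740018e-01,
        -1.68307743e-01],
       [ 0.00000000e+00,  0.00000000e+00,  0.00000000e+00,
         1.00000000e+00]])}
```

View pics/scene0.png

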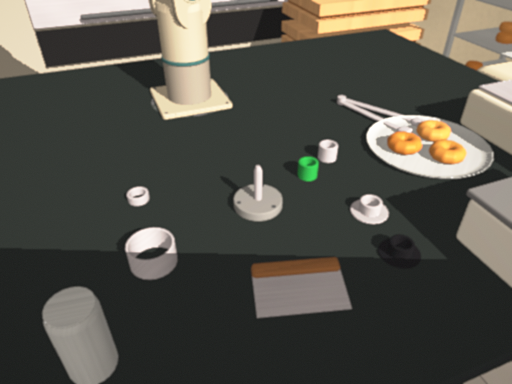

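```bash
python3 - <<'E'
from h import *
a=cv2.imread("pics/scene0.png")[130:240,290:440]; cv2.imwrite("pics/crop0.png",cv2.resize(a,(750,550),interpolation=cv2.INTER_CUBIC))
from scipy.optimize import least_squares
def fit(p,r):
    return least_squares(lambda c:np.hypot(p[:,0]-c[0],p[:,1]-c[1])-r,p[:,:2].mean(0),loss="soft_l1",f_scale=.001).x
def mm(p): return (p[:,:2].min(0)+p[:,:2].max(0))/2
for n in("scene","side"):
    W=np.load(n+"0.npy")
    def sel(c,r,z0,z1):
        return W[(np.hypot(W[...,0]-c[0],W[...,1]-c[1])<r)&(W[...,2]>z0)&(W[...,2]<z1)]
    for nm,c,r,z0,z1 in (("wheel top",(.657,.206),.04,.025,.034),("disc",(.657,.206),.05,.002,.007),("long top",(.446,.225),.035,.034,.045),("short top",(.444,-.222),.035,.014,.024),("foot",(.556,.003),.07,.015,.025),("arbor",(.556,.003),.03,.03,.08),("tip",(.556,.003),.03,.095,.11),("wheelside",(.657,.206),.03,.008,.022),("longside",(.446,.225),.03,.008,.03)):
        p=sel(c,r,z0,z1)
        if len(p)<4: print(n,nm,len(p));continue
        e=""
        if nm in("arbor","wheelside","longside"): e=fit(p,.008 if nm=="arbor" else .022)
        print(n,nm,len(p),mm(p).round(4),np.ptp(p[:,:2],axis=0).round(4),np.median(p[:,2]).round(4),e)
E
```

```text
scene wheel top 134 [0.6571 0.2058] [0.0426 0.0432] 0.0274 
scene disc 392 [0.6514 0.2049] [0.0867 0.0809] 0.0037 
scene long top 102 [0.4467 0.2259] [0.0462 0.042 ] 0.0371 
scene short top 140 [ 0.4434 -0.2231] [0.0433 0.0424] 0.0173 
scene foot 1101 [0.5565 0.0027] [0.099  0.0984] 0.0198 
scene arbor 162 [0.5588 0.002 ] [0.0106 0.0141] 0.0552 [0.55443874 0.00320511]
scene tip 15 [0.5558 0.0032] [0.0085 0.009 ] 0.0976 
scene wheelside 202 [0.6599 0.2036] [0.0415 0.0398] 0.0155 [0.65746325 0.20441423]
scene longside 183 [0.4494 0.2237] [0.0414 0.0391] 0.0207 [0.446491   0.22647599]
side wheel top 117 [0.6554 0.207 ] [0.0418 0.0438] 0.027 
side disc 320 [0.6506 0.2127] [0.085  0.0779] 0.0037 
side long top 154 [0.4456 0.2259] [0.043  0.0458] 0.0368 
side short top 59 [ 0.4425 -0.2197] [0.0394 0.0473] 0.0167 
side foot 671 [0.5534 0.0057] [0.0978 0.0989] 0.0192 
side arbor 101 [0.5542 0.0086] [0.016  0.0117] 0.0564 [0.55407183 0.0034945 ]
side tip 9 [0.554  0.0052] [0.0096 0.0095] 0.0964 
side wheelside 145 [0.6545 0.2091] [0.0414 0.0408] 0.0148 [0.65598694 0.20778615]
side longside 244 [0.4453 0.2298] [0.0432 0.0412] 0.0197 [0.44540856 0.22771305]
```

View pics/crop0.png

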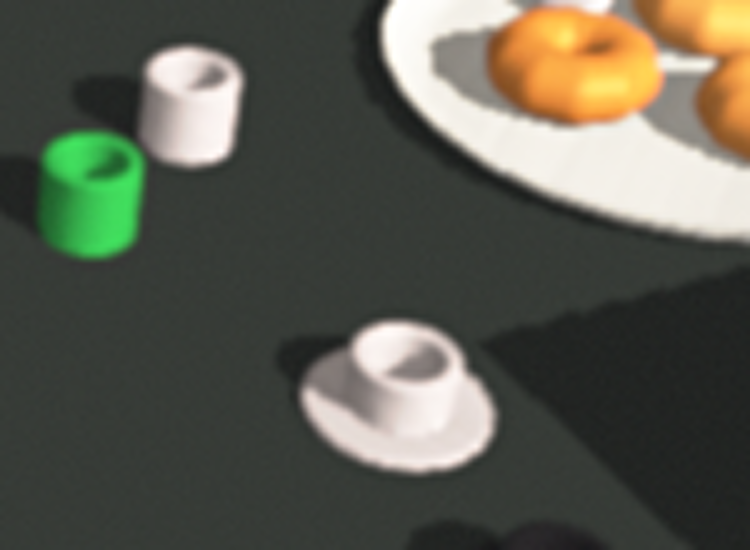

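Wheel candidates are the white wheel at (370,208), which I choose, and the black one at (401,248), a decoy. Long sleeve candidates:
- White at (328,150): chosen.
- Green at (308,168): decoy.
- Short white at (138,196): the short sleeve, leave it.
- Wide ring at (151,252): not needed.

The stand is at (258,200). The crop confirms the white flanged wheel and the tall white tube.

Request:
arm_command(motion=[{"translation": [0.42, 0.81, 0], "rot": [0, 0, 0.5]}, {"translation": [0.42, 0.81, 0], "rot": [0, 0, 0.5]}, {"translation": [0.42, 0.81, 0], "rot": [0, 0, 0.5]}, {"translation": [0.42, 0.81, 0], "rot": [0, 0, 0.5]}, {"translation": [0.42, 0.81, 0], "rot": [0, 0, 0.5]}], claw=0)

```text
clock: 0.52
ee_pos: [0.3199, -0.442, 0.2161]
ee_rot: [-0.0, 0.944, 0.33, -0.0]
force: [1.3, 0.2, 0.4]
grip_width: 1.002
finger_force: 0.0
```

Request:
arm_command(motion=[{"translation": [0.42, 0.81, 0], "rot": [0, 0, 0.5]}, {"translation": [0.42, 0.81, 0], "rot": [0, 0, 0.5]}, {"translation": [0.42, 0.81, 0], "rot": [0, 0, 0.5]}, {"translation": [0.42, 0.81, 0], "rot": [0, 0, 0.5]}, {"translation": [0.42, 0.81, 0], "rot": [0, 0, 0.5]}])

```text
clock: 0.93
ee_pos: [0.4039, -0.2801, 0.2164]
ee_rot: [-0.0, 0.884, 0.468, -0.0]
force: [0.1, 0.2, -0.9]
grip_width: 0.995
finger_force: 0.0
```

Request:
arm_command(motion=[{"translation": [0.42, 0.81, 0], "rot": [0, 0, 0.5]}, {"translation": [0.42, 0.81, 0], "rot": [0, 0, 0.5]}, {"translation": [0.42, 0.81, 0], "rot": [0, 0, 0.5]}, {"translation": [0.42, 0.81, 0], "rot": [0, 0, 0.5]}, {"translation": [0.42, 0.81, 0], "rot": [0, 0, 0.5]}])

```text
clock: 1.35
ee_pos: [0.4879, -0.1182, 0.2164]
ee_rot: [-0.0, 0.804, 0.595, -0.0]
force: [-0.2, -0.9, -0.5]
grip_width: 1.003
finger_force: 0.0
```

Request:
arm_command(motion=[{"translation": [0.42, 0.81, 0], "rot": [0, 0, 0.5]}, {"translation": [0.42, 0.81, 0], "rot": [0, 0, 0.5]}, {"translation": [0.42, 0.81, 0], "rot": [0, 0, 0.5]}, {"translation": [0.42, 0.81, 0], "rot": [0, 0, 0.5]}, {"translation": [0.42, 0.81, 0], "rot": [0, 0, 0.5]}])

```text
clock: 1.77
ee_pos: [0.5718, 0.0437, 0.2162]
ee_rot: [-0.0, 0.706, 0.708, -0.0]
force: [-0.2, -0.3, 0.7]
grip_width: 0.999
finger_force: 0.0
```

Request:
arm_command(motion=[{"translation": [0.42, 0.81, 0], "rot": [0, 0, 0.5]}, {"translation": [0.42, 0.81, 0], "rot": [0, 0, 0.5]}, {"translation": [0.42, 0.81, 0], "rot": [0, 0, 0.5]}, {"translation": [0.42, 0.81, 0], "rot": [0, 0, 0.5]}, {"translation": [0, 0, 0], "rot": [0, 0, 0]}])

```text
clock: 2.18
ee_pos: [0.6396, 0.1813, 0.2158]
ee_rot: [-0.002, 0.613, 0.79, 0.003]
force: [0.1, 0.5, 0.4]
grip_width: 1.004
finger_force: 0.0
```

```bash
cat > look.py <<'E'
from h import *
import sys
from scipy.optimize import least_squares
def fit(p,r): return least_squares(lambda c:np.hypot(p[:,0]-c[0],p[:,1]-c[1])-r,p[:,:2].mean(0),loss="soft_l1",f_scale=.001).x
s=env.read_state(); im,d,W=cloud("wrist",s); cv2.imwrite(f"pics/{sys.argv[1]}.png",im)
print(s["ee_pos"].round(4),s["qpos"].round(2))
z=np.nan_to_num(W[...,2],nan=9); print(np.nanmedian(z))
for z0,z1 in((.0015,.007),(.023,.033),(.034,.043),(.015,.024),(.09,.102)):
    N,l,st,c=cv2.connectedComponentsWithStats(((z>z0)&(z<z1)).astype(np.uint8))
    for i in range(1,N):
        if st[i,4]>150:
            p=W[l==i]; (_,_),_=0,0
            h=cv2.minEnclosingCircle(p[:,:2].astype(np.float32))
            print(z0,c[i].round(),st[i,4],"circ",np.round(h[0],4),round(h[1],4),"medz",np.median(p[:,2]).round(4),im[l==i].mean(0).round())
E
python3 look.py w1
```

```text
[0.6396 0.1813 0.2158] [-0.09  0.67 -0.39  1.47  0.27  1.05 -0.29]
0.0007401155289282202Traceback (most recent call last):
  File "look.py", line 12, in <module>
    p=W[l==i]; (_,_),_=0,0
               ^^^^^
TypeError: cannot unpack non-iterable int object
```

View pics/w1.png

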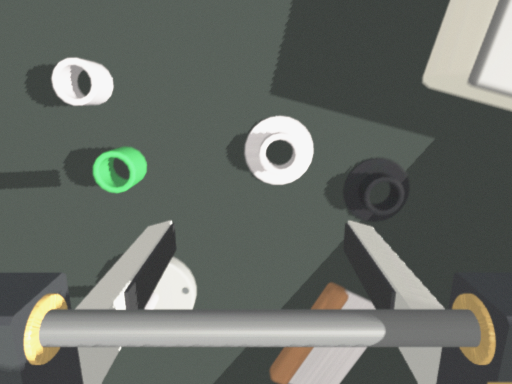

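The wrist view shows the white wheel at (279,150), the black decoy at (380,190), the white long sleeve at (83,82), the green one at (120,170) and part of the foot at (170,290). There was a bug in my script, so I'm rerunning it.

```bash
sed -i 's/; (_,_),_=0,0//' look.py; python3 look.py w2
```

```text
[0.6386 0.177  0.2155] [-0.09  0.67 -0.39  1.47  0.27  1.05 -0.29]
0.0007266854490646929
0.0015 [281. 143.] 2241 circ [0.6571 0.2042] 0.0389 medz 0.0041 [232. 232. 234.]
0.0015 [376. 181.] 1872 circ [0.7766 0.189 ] 0.0391 medz 0.004 [63. 61. 60.]
0.0015 [344. 365.] 753 circ [ 0.8087 -0.0543] 0.0408 medz 0.0051 [194. 195. 201.]
0.023 [454.  53.] 525 circ [0.8222 0.3444] 0.0557 medz 0.028 [192. 206. 210.]
0.023 [100.  79.] 190 circ [0.4511 0.225 ] 0.0211 medz 0.0284 [242. 242. 243.]
0.023 [69. 75.] 193 circ [0.4441 0.2243] 0.0157 medz 0.028 [235. 236. 237.]
0.023 [283. 149.] 669 circ [0.6565 0.2046] 0.022 medz 0.0279 [242. 242. 243.]
0.023 [387. 190.] 678 circ [0.7763 0.1888] 0.022 medz 0.0276 [67. 65. 64.]
0.023 [336. 299.] 319 circ [0.7629 0.0459] 0.0196 medz 0.024 [ 85. 117. 158.]
0.023 [292. 362.] 480 circ [ 0.74   -0.0492] 0.0303 medz 0.024 [ 87. 121. 165.]
0.034 [459.  51.] 484 circ [0.8186 0.343 ] 0.0518 medz 0.0387 [192. 207. 211.]
0.034 [77. 76.] 910 circ [0.4464 0.2243] 0.0221 medz 0.0378 [244. 244. 245.]
0.034 [117. 167.] 735 circ [0.4961 0.1461] 0.022 medz 0.0379 [148. 236. 124.]
0.015 [451.  54.] 450 circ [0.8263 0.3454] 0.0595 medz 0.0197 [191. 205. 209.]
0.015 [104.  80.] 154 circ [0.4552 0.2258] 0.0199 medz 0.0194 [243. 243. 244.]
0.015 [73. 76.] 156 circ [0.4427 0.224 ] 0.0155 medz 0.0194 [210. 211. 213.]
0.015 [177. 288.] 1627 circ [0.574  0.0135] 0.0371 medz 0.0204 [230. 235. 236.]
0.015 [336. 296.] 484 circ [0.7622 0.0435] 0.025 medz 0.0221 [ 86. 116. 154.]
0.015 [292. 362.] 521 circ [ 0.7396 -0.0493] 0.0317 medz 0.0227 [ 88. 119. 159.]
0.09 [487.  33.] 198 circ [0.7811 0.3387] 0.0245 medz 0.0914 [184. 197. 200.]
```

Request:
arm_command(motion=[{"translation": [0.11, 0.2, -0.7]}, {"translation": [0.11, 0.2, -0.7]}, {"translation": [0.11, 0.2, -0.7]}, {"translation": [0.11, 0.2, -0.7]}, {"translation": [0, 0, 0]}])

```text
validation failed for argument at $.mo...
```

Request:
arm_command(motion=[{"translation": [0, 0, 0]}, {"translation": [0, 0, 0]}, {"translation": [0, 0, 0]}])

```text
validation failed for argument at $.mo...
```

```bash
python3 look.py w3
```

```text
[0.6382 0.1735 0.2154] [-0.09  0.67 -0.39  1.47  0.27  1.05 -0.29]
0.0007127320518308389
0.0015 [282. 140.] 2281 circ [0.6568 0.2037] 0.0393 medz 0.0041 [231. 232. 233.]
0.0015 [378. 177.] 1889 circ [0.7775 0.1886] 0.0395 medz 0.004 [62. 61. 60.]
0.0015 [343. 365.] 784 circ [ 0.8062 -0.0596] 0.042 medz 0.0051 [194. 195. 201.]
0.023 [456.  50.] 500 circ [0.8222 0.3421] 0.054 medz 0.028 [191. 206. 209.]
0.023 [101.  76.] 178 circ [0.4548 0.2255] 0.0202 medz 0.0282 [242. 243. 243.]
0.023 [70. 72.] 194 circ [0.4441 0.2241] 0.0157 medz 0.0279 [233. 234. 235.]
0.023 [285. 145.] 684 circ [0.6567 0.2042] 0.022 medz 0.0279 [241. 242. 242.]
0.023 [389. 186.] 670 circ [0.7764 0.1888] 0.0222 medz 0.0276 [67. 65. 65.]
0.023 [336. 298.] 368 circ [0.7598 0.0439] 0.0215 medz 0.024 [ 85. 117. 159.]
0.023 [293. 361.] 424 circ [ 0.7388 -0.0514] 0.0275 medz 0.0241 [ 87. 121. 165.]
0.034 [460.  48.] 470 circ [0.8169 0.3406] 0.0489 medz 0.0384 [192. 207. 211.]
0.034 [78. 73.] 909 circ [0.4463 0.2241] 0.0225 medz 0.0378 [245. 245. 245.]
0.034 [118. 164.] 741 circ [0.4959 0.146 ] 0.0223 medz 0.0379 [148. 236. 124.]
0.015 [453.  51.] 455 circ [0.8237 0.3426] 0.0561 medz 0.0194 [190. 205. 209.]
0.015 [104.  76.] 158 circ [0.4537 0.2256] 0.0204 medz 0.0195 [241. 242. 243.]
0.015 [74. 73.] 157 circ [0.443 0.224] 0.0156 medz 0.0195 [213. 213. 216.]
0.015 [179. 286.] 1736 circ [0.5727 0.0113] 0.0388 medz 0.0204 [231. 235. 236.]
0.015 [337. 294.] 532 circ [0.7615 0.0405] 0.0276 medz 0.022 [ 86. 116. 155.]
0.015 [286. 358.] 204 circ [ 0.7289 -0.0543] 0.0231 medz 0.0217 [ 82. 114. 154.]
0.015 [299. 362.] 262 circ [ 0.7436 -0.0538] 0.0282 medz 0.023 [ 92. 123. 163.]
0.09 [489.  27.] 173 circ [0.781  0.3374] 0.0215 medz 0.0913 [190. 203. 206.]
```

Request:
arm_command(motion=[{"translation": [0.12, 0.2, -0.7], "rot": [0, 0, 0]}, {"translation": [0.12, 0.2, -0.7], "rot": [0, 0, 0]}, {"translation": [0.12, 0.2, -0.7], "rot": [0, 0, 0]}, {"translation": [0.1, 0.2, -0.7], "rot": [0, 0, 0]}, {"translation": [0, 0, 0], "rot": [0, 0, 0]}])

```text
clock: 2.75
ee_pos: [0.6535, 0.2016, 0.0987]
ee_rot: [-0.003, 0.618, 0.786, -0.004]
force: [-1.6, -0.9, -1.2]
grip_width: 1.003
finger_force: 0.0
```

Request:
arm_command(motion=[{"translation": [0, 0, 0], "rot": [0, 0, 0]}, {"translation": [0, 0, 0], "rot": [0, 0, 0]}, {"translation": [0, 0, 0], "rot": [0, 0, 0]}])

```text
clock: 3.0
ee_pos: [0.6585, 0.2028, 0.1069]
ee_rot: [0.001, 0.618, 0.786, 0.001]
force: [-0.0, 0.2, 0.0]
grip_width: 1.0
finger_force: 0.0
```

```bash
python3 look.py w4
```

```text
[0.6585 0.2028 0.1069] [-0.15  0.82 -0.35  1.49  0.33  0.89 -0.36]
0.0005998175886326451
0.0015 [ 18. 100.] 253 circ [0.4534 0.2256] 0.0205 medz 0.0045 [240. 241. 241.]
0.0015 [258. 181.] 3748 circ [0.6566 0.2039] 0.0387 medz 0.0041 [236. 236. 237.]
0.0015 [ 69. 200.] 189 circ [0.5011 0.1505] 0.0207 medz 0.0041 [108. 178.  91.]
0.0015 [398. 213.] 1788 circ [0.777  0.1913] 0.038 medz 0.0041 [71. 69. 69.]
0.023 [486.  53.] 945 circ [0.7984 0.3404] 0.0367 medz 0.0281 [204. 217. 220.]
0.023 [  2. 105.] 160 circ [0.4646 0.2258] 0.0119 medz 0.0254 [247. 247. 247.]
0.023 [257. 195.] 1301 circ [0.6565 0.2048] 0.0221 medz 0.0279 [242. 242. 243.]
0.023 [ 51. 210.] 481 circ [0.4965 0.1465] 0.0221 medz 0.0282 [ 88. 146.  74.]
0.023 [ 20. 227.] 444 circ [0.494  0.1441] 0.0158 medz 0.0281 [ 87. 145.  74.]
0.023 [410. 242.] 809 circ [0.7766 0.1899] 0.0223 medz 0.0275 [71. 69. 68.]
0.023 [337. 378.] 184 circ [0.7656 0.055 ] 0.0111 medz 0.024 [ 89. 124. 169.]
0.034 [494.  55.] 854 circ [0.7933 0.3388] 0.033 medz 0.0383 [204. 218. 221.]
0.034 [ 28. 224.] 1444 circ [0.4957 0.1461] 0.0229 medz 0.0379 [100. 168.  84.]
0.015 [480.  54.] 806 circ [0.8002 0.341 ] 0.0386 medz 0.0197 [203. 216. 219.]
0.015 [  6. 103.] 369 circ [0.4594 0.2255] 0.0173 medz 0.0191 [246. 246. 247.]
0.015 [ 58. 206.] 385 circ [0.4967 0.1468] 0.0219 medz 0.0197 [ 95. 157.  80.]
0.015 [258. 208.] 171 circ [0.6568 0.204 ] 0.016 medz 0.0196 [201. 202. 205.]
0.015 [ 27. 224.] 326 circ [0.4921 0.1425] 0.015 medz 0.0198 [ 87. 145.  73.]
0.015 [391. 224.] 194 circ [0.7696 0.203 ] 0.0155 medz 0.0196 [54. 52. 51.]
0.015 [414. 252.] 197 circ [0.7855 0.1891] 0.0134 medz 0.0198 [53. 52. 51.]
0.015 [129. 368.] 1329 circ [0.5818 0.0179] 0.0258 medz 0.0203 [237. 240. 240.]
0.015 [336. 374.] 513 circ [0.7655 0.0501] 0.0187 medz 0.0208 [ 87. 120. 161.]
```

Request:
arm_command(motion=[{"translation": [-0.03, 0.04, -0.5], "rot": [0, 0, 0]}, {"translation": [-0.02, 0, -0.5], "rot": [0, 0, 0]}, {"translation": [0, 0, -0.4], "rot": [0, 0, 0]}, {"translation": [0, 0, -0.3], "rot": [0, 0, 0]}, {"translation": [0, 0, -0.2], "rot": [0, 0, 0]}])

```text
clock: 3.47
ee_pos: [0.6554, 0.2049, 0.0284]
ee_rot: [0.0, 0.618, 0.786, 0.0]
force: [-0.3, -0.8, 0.9]
grip_width: 1.0
finger_force: 0.0
```

Request:
arm_command(motion=[{"translation": [0, 0, 0], "rot": [0, 0, 0]}, {"translation": [0, 0, 0], "rot": [0, 0, 0]}, {"translation": [0, 0, 0], "rot": [0, 0, 0]}, {"translation": [0, 0, 0], "rot": [0, 0, 0]}, {"translation": [0, 0, 0], "rot": [0, 0, 0]}])

```text
clock: 3.88
ee_pos: [0.6558, 0.2056, 0.0294]
ee_rot: [0.0, 0.617, 0.787, 0.001]
force: [0.3, -0.6, 0.5]
grip_width: 0.998
finger_force: 0.0
```

Request:
arm_command(motion=[{"translation": [0.02, -0.03, -0.15], "rot": [0, 0, 0]}, {"translation": [0, 0, -0.12], "rot": [0, 0, 0]}, {"translation": [0, 0, 0], "rot": [0, 0, 0]}, {"translation": [0, 0, 0], "rot": [0, 0, 0]}])

```text
clock: 4.22
ee_pos: [0.6555, 0.2039, 0.017]
ee_rot: [-0.0, 0.617, 0.787, -0.001]
force: [-0.6, 0.5, 0.1]
grip_width: 1.002
finger_force: 0.0
```

Request:
arm_command(motion=[{"translation": [0, 0, 0], "rot": [0, 0, 0]}, {"translation": [0, 0, 0], "rot": [0, 0, 0]}, {"translation": [0, 0, 0], "rot": [0, 0, 0]}, {"translation": [0, 0, 0], "rot": [0, 0, 0]}, {"translation": [0, 0, 0], "rot": [0, 0, 0]}], claw=1, grip_force=25)

```text
clock: 4.63
ee_pos: [0.656, 0.2042, 0.0178]
ee_rot: [0.0, 0.617, 0.787, 0.0]
force: [-0.6, 0.6, 0.2]
grip_width: 0.683
finger_force: 0.0
```

Request:
arm_command(motion=[{"translation": [0, 0, 0], "rot": [0, 0, 0]}, {"translation": [0, 0, 0], "rot": [0, 0, 0]}, {"translation": [0, 0, 0], "rot": [0, 0, 0]}, {"translation": [0, 0, 0], "rot": [0, 0, 0]}, {"translation": [0, 0, 0], "rot": [0, 0, 0]}])

```text
clock: 5.05
ee_pos: [0.6562, 0.2042, 0.0177]
ee_rot: [0.0, 0.617, 0.787, 0.0]
force: [1.0, 0.3, 0.2]
grip_width: 0.467
finger_force: 25.0
```

Request:
arm_command(motion=[{"translation": [0, 0, 0.2], "rot": [0, 0, 0]}, {"translation": [0, 0, 0.5], "rot": [0, 0, 0]}, {"translation": [0, 0, 0.8], "rot": [0, 0, 0]}, {"translation": [0, 0, 0.9], "rot": [0, 0, 0]}, {"translation": [0, 0, 0.8], "rot": [0, 0, 0]}])

```text
clock: 5.47
ee_pos: [0.6554, 0.2041, 0.1474]
ee_rot: [-0.0, 0.617, 0.787, -0.0]
force: [1.6, 0.3, -1.9]
grip_width: 0.468
finger_force: 25.0
```

Request:
arm_command(motion=[{"translation": [0, 0, 0.4], "rot": [0, 0, 0]}, {"translation": [-0.1, -0.2, 0], "rot": [0, 0, 0]}, {"translation": [-0.25, -0.5, 0], "rot": [0, 0, 0]}, {"translation": [-0.3, -0.6, 0], "rot": [0, 0, 0]}, {"translation": [-0.35, -0.7, 0], "rot": [0, 0, 0]}])

```text
clock: 5.88
ee_pos: [0.6139, 0.1236, 0.16]
ee_rot: [-0.001, 0.617, 0.787, -0.001]
force: [0.7, -1.0, -2.6]
grip_width: 0.466
finger_force: 25.0
```

Request:
arm_command(motion=[{"translation": [-0.35, -0.7, 0], "rot": [0, 0, 0]}, {"translation": [-0.35, -0.7, 0], "rot": [0, 0, 0]}, {"translation": [-0.35, -0.7, 0], "rot": [0, 0, 0]}, {"translation": [-0.3, -0.6, 0], "rot": [0, 0, 0]}, {"translation": [-0.15, -0.3, 0], "rot": [0, 0, 0]}])

```text
clock: 6.3
ee_pos: [0.5521, -0.001, 0.1601]
ee_rot: [-0.001, 0.619, 0.785, -0.003]
force: [-0.4, -1.1, -1.6]
grip_width: 0.47
finger_force: 25.0
```

Request:
arm_command(motion=[{"translation": [0, 0, 0], "rot": [0, 0, 0]}, {"translation": [0, 0, 0], "rot": [0, 0, 0]}, {"translation": [0, 0, 0], "rot": [0, 0, 0]}, {"translation": [0, 0, 0], "rot": [0, 0, 0]}, {"translation": [0, 0, 0], "rot": [0, 0, 0]}])

```text
clock: 6.72
ee_pos: [0.5565, 0.0061, 0.1616]
ee_rot: [-0.0, 0.616, 0.787, 0.001]
force: [0.3, 0.3, -2.6]
grip_width: 0.468
finger_force: 25.0
```

```bash
cat > chk.py <<'E'
from h import *
import sys
tag,H=sys.argv[1],float(sys.argv[2])   # H: tip offset TCP->part underside
s=env.read_state(); e=s["ee_pos"]; print(e.round(4))
for n in("scene","side"):
    im,d,W=cloud(n); cv2.imwrite(f"pics/{n}_{tag}.png",im[90:260,150:380])
    z=W[...,2]; r=np.hypot(W[...,0]-e[0],W[...,1]-e[1])
    for nm,m in(("arbor tip",(z>.093)&(z<.104)&(np.hypot(W[...,0]-.5545,W[...,1]-.0035)<.015)),("disc",(r<.05)&(z>e[2]-H-.004)&(z<e[2]-H+.007))):
        p=W[m]
        if len(p)>5:
            h=cv2.minEnclosingCircle(p[:,:2].astype(np.float32)); print(n,nm,len(p),np.round(h[0],4),round(h[1],4),np.percentile(p[:,2],[5,50,95]).round(4))
    p=W[(z>.03)&(z<.085)&(np.hypot(W[...,0]-.5545,W[...,1]-.0035)<.015)]
    if len(p)>20:
        from scipy.optimize import least_squares
        print(n,"arbor",len(p),least_squares(lambda c:np.hypot(p[:,0]-c[0],p[:,1]-c[1])-.008,[.5545,.0035],loss="soft_l1",f_scale=.001).x.round(4))
E
python3 chk.py a .018
```

```text
[0.5565 0.0061 0.1616]
scene arbor tip 27 [0.5588 0.0016] 0.0055 [0.093  0.0965 0.0987]
scene disc 370 [0.5589 0.0064] 0.0383 [0.1455 0.1477 0.1491]
scene arbor 180 [0.5546 0.0032]
side arbor tip 12 [0.5535 0.008 ] 0.0035 [0.0937 0.0962 0.098 ]
side disc 212 [0.5553 0.0102] 0.0374 [0.1449 0.1471 0.1492]
side arbor 111 [0.5544 0.0034]
```

Request:
arm_command(motion=[{"translation": [-0.05, -0.08, -0.2], "rot": [0, 0, 0]}, {"translation": [0, 0, -0.3], "rot": [0, 0, 0]}, {"translation": [0, 0, -0.2], "rot": [0, 0, 0]}, {"translation": [0, 0, -0.1], "rot": [0, 0, 0]}, {"translation": [0, 0, 0], "rot": [0, 0, 0]}])

```text
clock: 7.23
ee_pos: [0.5531, 0.001, 0.1284]
ee_rot: [-0.001, 0.617, 0.787, -0.001]
force: [0.2, -0.7, -1.7]
grip_width: 0.466
finger_force: 25.0
```

Request:
arm_command(motion=[{"translation": [0, 0, 0], "rot": [0, 0, 0]}, {"translation": [0, 0, 0], "rot": [0, 0, 0]}, {"translation": [0, 0, 0], "rot": [0, 0, 0]}])

```text
clock: 7.48
ee_pos: [0.5544, 0.0011, 0.1301]
ee_rot: [0.0, 0.617, 0.787, 0.0]
force: [-0.3, 0.5, -2.2]
grip_width: 0.467
finger_force: 25.0
```

```bash
python3 chk.py b .018; python3 - <<'E'
import cv2,numpy as np
a=[cv2.resize(cv2.imread(f"pics/{n}_b.png"),(400,296)) for n in("scene","side")]
cv2.imwrite("pics/b.png",np.hstack(a))
E
```

```text
[0.5544 0.0011 0.1301]
scene disc 363 [0.556  0.0025] 0.0381 [0.1138 0.1161 0.1177]
scene arbor 178 [0.5544 0.0033]
side disc 210 [0.5536 0.0058] 0.0376 [0.1132 0.1156 0.1178]
side arbor 113 [0.5542 0.0034]
```

View pics/b.png

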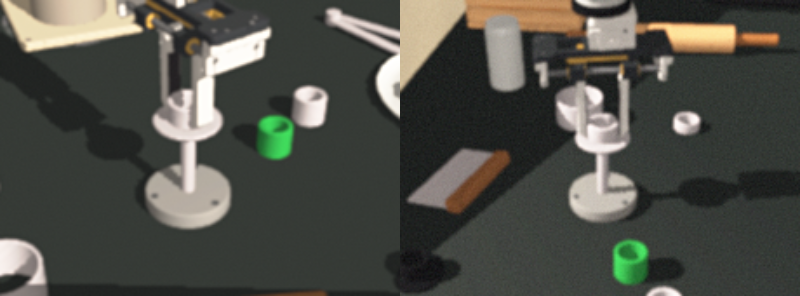

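The wheel is coaxial with the arbor in both views (left: disc x≈187, arbor 188; right: both ≈602). Next I lower it.

Request:
arm_command(motion=[{"translation": [0, 0.04, -0.15], "rot": [0, 0, 0]}, {"translation": [0, 0, -0.2], "rot": [0, 0, 0]}, {"translation": [0, 0, -0.2], "rot": [0, 0, 0]}, {"translation": [0, 0, -0.2], "rot": [0, 0, 0]}, {"translation": [0, 0, -0.2], "rot": [0, 0, 0]}])

```text
clock: 8.0
ee_pos: [0.5536, 0.0025, 0.0905]
ee_rot: [-0.0, 0.617, 0.787, -0.0]
force: [0.6, -0.3, -1.9]
grip_width: 0.466
finger_force: 25.0
```

Request:
arm_command(motion=[{"translation": [0, 0, -0.2], "rot": [0, 0, 0]}, {"translation": [0, 0, -0.2], "rot": [0, 0, 0]}, {"translation": [0, 0, -0.2], "rot": [0, 0, 0]}, {"translation": [0, 0, -0.2], "rot": [0, 0, 0]}, {"translation": [0, 0, -0.2], "rot": [0, 0, 0]}])

```text
clock: 8.42
ee_pos: [0.554, 0.0026, 0.0508]
ee_rot: [-0.0, 0.617, 0.787, 0.0]
force: [0.2, -0.2, -2.1]
grip_width: 0.468
finger_force: 25.0
```

Request:
arm_command(motion=[{"translation": [0, 0, -0.15], "rot": [0, 0, 0]}, {"translation": [0, 0, -0.1], "rot": [0, 0, 0]}, {"translation": [0, 0, 0], "rot": [0, 0, 0]}, {"translation": [0, 0, 0], "rot": [0, 0, 0]}, {"translation": [0, 0, 0], "rot": [0, 0, 0]}])

```text
clock: 8.83
ee_pos: [0.5543, 0.0026, 0.042]
ee_rot: [0.0, 0.617, 0.787, 0.0]
force: [0.3, -0.5, -2.2]
grip_width: 0.466
finger_force: 25.0
```

Request:
arm_command(motion=[{"translation": [0, 0, -0.06], "rot": [0, 0, 0]}, {"translation": [0, 0, -0.03], "rot": [0, 0, 0]}, {"translation": [0, 0, -0.02], "rot": [0, 0, 0]}, {"translation": [0, 0, 0], "rot": [0, 0, 0]}, {"translation": [0, 0, 0], "rot": [0, 0, 0]}])

```text
clock: 9.25
ee_pos: [0.5541, 0.0025, 0.0377]
ee_rot: [0.0, 0.617, 0.787, 0.0]
force: [-1.3, -0.4, 2.2]
grip_width: 0.47
finger_force: 25.0
```

Request:
arm_command(motion=[{"translation": [0, 0, 0], "rot": [0, 0, 0]}, {"translation": [0, 0, 0], "rot": [0, 0, 0]}, {"translation": [0, 0, 0], "rot": [0, 0, 0]}, {"translation": [0, 0, 0], "rot": [0, 0, 0]}, {"translation": [0, 0, 0], "rot": [0, 0, 0]}], claw=0)

```text
clock: 9.67
ee_pos: [0.554, 0.0026, 0.0372]
ee_rot: [-0.0, 0.617, 0.787, 0.0]
force: [-0.3, -0.6, -0.7]
grip_width: 0.784
finger_force: 0.0
```

Request:
arm_command(motion=[{"translation": [0, 0, 0.2], "rot": [0, 0, 0]}, {"translation": [0, 0, 0.6], "rot": [0, 0, 0]}, {"translation": [0, 0, 0.9], "rot": [0, 0, 0]}, {"translation": [0, 0, 0.9], "rot": [0, 0, 0]}, {"translation": [0, 0, 0.6], "rot": [0, 0, 0]}])

```text
clock: 10.08
ee_pos: [0.555, 0.003, 0.1688]
ee_rot: [0.001, 0.617, 0.787, 0.001]
force: [1.3, -0.2, 0.1]
grip_width: 0.998
finger_force: 0.0
```

Request:
arm_command(motion=[{"translation": [-0.2, 0.4, 0], "rot": [0, 0, 0]}, {"translation": [-0.4, 0.8, 0], "rot": [0, 0, 0]}, {"translation": [-0.4, 0.8, 0], "rot": [0, 0, 0]}, {"translation": [-0.4, 0.8, 0], "rot": [0, 0, 0]}, {"translation": [-0.4, 0.8, 0], "rot": [0, 0, 0]}])

```text
clock: 10.5
ee_pos: [0.4812, 0.1477, 0.166]
ee_rot: [0.0, 0.618, 0.786, 0.0]
force: [0.7, 0.2, -0.2]
grip_width: 1.003
finger_force: 0.0
```

Request:
arm_command(motion=[{"translation": [-0.35, 0.8, 0], "rot": [0, 0, 0]}, {"translation": [-0.3, 0.7, -0.4], "rot": [0, 0, 0]}, {"translation": [-0.2, 0.4, -0.6], "rot": [0, 0, 0]}, {"translation": [-0.05, 0.05, -0.6], "rot": [0, 0, 0]}, {"translation": [0, 0, -0.2], "rot": [0, 0, 0]}])

```text
clock: 10.92
ee_pos: [0.4436, 0.2255, 0.0916]
ee_rot: [-0.001, 0.616, 0.788, -0.001]
force: [0.5, -1.0, -0.3]
grip_width: 0.999
finger_force: 0.0
```

Request:
arm_command(motion=[{"translation": [0, 0, 0], "rot": [0, 0, 0]}, {"translation": [0, 0, 0], "rot": [0, 0, 0]}, {"translation": [0, 0, 0], "rot": [0, 0, 0]}, {"translation": [0, 0, 0], "rot": [0, 0, 0]}, {"translation": [0, 0, 0], "rot": [0, 0, 0]}])

```text
clock: 11.33
ee_pos: [0.447, 0.2243, 0.0943]
ee_rot: [0.0, 0.618, 0.786, 0.001]
force: [0.5, 0.5, 0.1]
grip_width: 0.999
finger_force: 0.0
```

```bash
python3 look.py w5 | grep -E "^\[|^0.034|^0.023"; python3 - <<'E'
from h import *
for n in("scene","side"):
    im,d,W=cloud(n); cv2.imwrite(f"pics/{n}_c.png",im); z=W[...,2]; r=np.hypot(W[...,0]-.5543,W[...,1]-.0034)
    p=W[(r<.05)&(z>.044)&(z<.052)&(r>.013)]; q=W[(r<.045)&(z>.021)&(z<.028)&(r>.028)]
    for p in(p,q): h=cv2.minEnclosingCircle(p[:,:2].astype(np.float32)); print(n,len(p),np.round(h[0],4),round(h[1],4),np.median(p[:,2]).round(4))
E
```

```text
[0.447  0.2243 0.0943] [-0.3   0.62 -0.32  2.04  0.37  0.53 -0.65]
0.023 [259. 219.] 242 circ [0.4465 0.224 ] 0.016 medz 0.0283 [133. 134. 138.]
0.023 [294. 292.] 364 circ [0.4933 0.1517] 0.021 medz 0.0279 [ 63. 109.  52.]
0.034 [259. 206.] 1511 circ [0.4462 0.225 ] 0.022 medz 0.0379 [185. 187. 191.]
0.034 [298. 300.] 512 circ [0.4935 0.1545] 0.0202 medz 0.0377 [ 86. 155.  72.]
scene 125 [0.555  0.0043] 0.0225 0.0473
scene 293 [0.5557 0.0027] 0.0441 0.0237
side 0 [0. 0.] 0.0 nan
side 42 [0.5522 0.0027] 0.0428 0.0232
  return _methods._mean(a, axis=axis, dtype=dtype,
  ret = ret.dtype.type(ret / rcount)
```

Request:
arm_command(motion=[{"translation": [-0.02, 0.02, -0.4], "rot": [0, 0, 0]}, {"translation": [0, 0, -0.5], "rot": [0, 0, 0]}, {"translation": [0, 0, -0.4], "rot": [0, 0, 0]}, {"translation": [0, 0, -0.3], "rot": [0, 0, 0]}, {"translation": [0, 0, -0.15], "rot": [0, 0, 0]}])

```text
clock: 11.9
ee_pos: [0.4446, 0.225, 0.0221]
ee_rot: [-0.0, 0.617, 0.787, -0.001]
force: [0.1, 0.5, 0.0]
grip_width: 1.002
finger_force: 0.0
```

Request:
arm_command(motion=[{"translation": [0, 0, -0.08], "rot": [0, 0, 0]}, {"translation": [0, 0, 0], "rot": [0, 0, 0]}, {"translation": [0, 0, 0], "rot": [0, 0, 0]}, {"translation": [0, 0, 0], "rot": [0, 0, 0]}, {"translation": [0, 0, 0], "rot": [0, 0, 0]}])

```text
clock: 12.32
ee_pos: [0.4457, 0.2256, 0.0208]
ee_rot: [0.0, 0.617, 0.787, 0.001]
force: [-0.8, 1.1, 0.1]
grip_width: 0.999
finger_force: 0.0
```

Request:
arm_command(motion=[{"translation": [0, 0, 0], "rot": [0, 0, 0]}, {"translation": [0, 0, 0], "rot": [0, 0, 0]}, {"translation": [0, 0, 0], "rot": [0, 0, 0]}, {"translation": [0, 0, 0], "rot": [0, 0, 0]}, {"translation": [0, 0, 0], "rot": [0, 0, 0]}], claw=1, grip_force=25)

```text
clock: 12.73
ee_pos: [0.4452, 0.2254, 0.0201]
ee_rot: [0.0, 0.617, 0.787, 0.0]
force: [0.7, -0.7, -0.4]
grip_width: 0.685
finger_force: 0.0
```

Request:
arm_command(motion=[{"translation": [0, 0, 0], "rot": [0, 0, 0]}, {"translation": [0, 0, 0], "rot": [0, 0, 0]}, {"translation": [0, 0, 0], "rot": [0, 0, 0]}, {"translation": [0, 0, 0], "rot": [0, 0, 0]}, {"translation": [0, 0, 0], "rot": [0, 0, 0]}])

```text
clock: 13.15
ee_pos: [0.4453, 0.2255, 0.0201]
ee_rot: [0.0, 0.617, 0.787, 0.0]
force: [1.0, 1.0, -0.6]
grip_width: 0.468
finger_force: 25.0
```

Request:
arm_command(motion=[{"translation": [0, 0, 0.2], "rot": [0, 0, 0]}, {"translation": [0, 0, 0.5], "rot": [0, 0, 0]}, {"translation": [0, 0, 0.8], "rot": [0, 0, 0]}, {"translation": [0, 0, 0.9], "rot": [0, 0, 0]}, {"translation": [0, 0, 0.8], "rot": [0, 0, 0]}])

```text
clock: 13.57
ee_pos: [0.4444, 0.2251, 0.1499]
ee_rot: [-0.0, 0.617, 0.787, -0.0]
force: [0.9, -0.4, -2.0]
grip_width: 0.466
finger_force: 25.0
```

Request:
arm_command(motion=[{"translation": [0, 0, 0.4], "rot": [0, 0, 0]}, {"translation": [0.12, -0.25, 0], "rot": [0, 0, 0]}, {"translation": [0.25, -0.5, 0], "rot": [0, 0, 0]}, {"translation": [0.35, -0.7, 0], "rot": [0, 0, 0]}, {"translation": [0.35, -0.75, 0], "rot": [0, 0, 0]}])

```text
clock: 13.98
ee_pos: [0.4874, 0.136, 0.1631]
ee_rot: [-0.001, 0.616, 0.787, -0.001]
force: [0.7, 0.0, -1.3]
grip_width: 0.465
finger_force: 25.0
```

Request:
arm_command(motion=[{"translation": [0.4, -0.8, 0], "rot": [0, 0, 0]}, {"translation": [0.4, -0.8, 0], "rot": [0, 0, 0]}, {"translation": [0.35, -0.75, 0], "rot": [0, 0, 0]}, {"translation": [0.3, -0.6, 0], "rot": [0, 0, 0]}, {"translation": [0.2, -0.4, 0], "rot": [0, 0, 0]}])

```text
clock: 14.4
ee_pos: [0.5536, -0.002, 0.1623]
ee_rot: [-0.0, 0.619, 0.785, -0.002]
force: [-0.3, 0.6, -1.8]
grip_width: 0.469
finger_force: 25.0
```

Request:
arm_command(motion=[{"translation": [0, 0, 0], "rot": [0, 0, 0]}, {"translation": [0, 0, 0], "rot": [0, 0, 0]}, {"translation": [0, 0, 0], "rot": [0, 0, 0]}, {"translation": [0, 0, 0], "rot": [0, 0, 0]}, {"translation": [0, 0, 0], "rot": [0, 0, 0]}])

```text
clock: 14.82
ee_pos: [0.5533, 0.0047, 0.1639]
ee_rot: [-0.0, 0.616, 0.787, -0.0]
force: [0.0, 0.8, -2.6]
grip_width: 0.468
finger_force: 25.0
```

Request:
arm_command(motion=[{"translation": [0, 0, 0], "rot": [0, 0, 0]}, {"translation": [0, 0, 0], "rot": [0, 0, 0]}, {"translation": [0, 0, 0], "rot": [0, 0, 0]}])

```text
clock: 15.07
ee_pos: [0.5539, 0.0038, 0.1642]
ee_rot: [0.0, 0.617, 0.787, 0.0]
force: [-0.9, 0.4, -2.0]
grip_width: 0.469
finger_force: 25.0
```

```bash
sed -i 's/"disc",(r<.05)/"disc",(r<.027)/; s/H+.007/H+.042/' chk.py; python3 chk.py d .02; python3 - <<'E'
import cv2,numpy as np
a=[cv2.resize(cv2.imread(f"pics/{n}_d.png"),(400,296)) for n in("scene","side")]
cv2.imwrite("pics/d.png",np.hstack(a))
E
```

```text
[0.5539 0.0038 0.1642]
scene arbor tip 24 [0.5566 0.0035] 0.0065 [0.0939 0.0966 0.0985]
scene disc 473 [0.5552 0.0011] 0.0267 [0.1471 0.1704 0.1827]
scene arbor 144 [0.5545 0.0033]
side arbor tip 15 [0.5541 0.0041] 0.0058 [0.093  0.0959 0.0982]
side disc 411 [0.5526 0.0079] 0.0257 [0.147  0.1695 0.1817]
side arbor 111 [0.5546 0.003 ]
```

View pics/d.png

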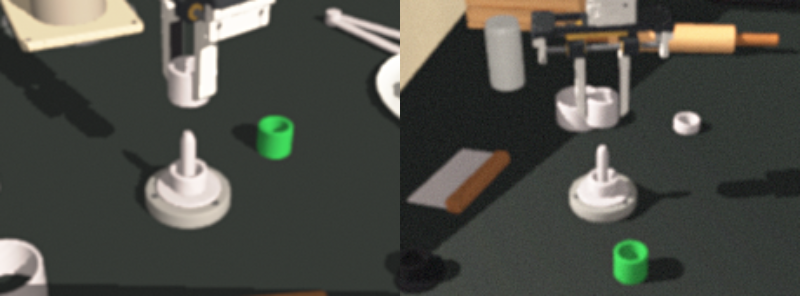

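The wheel is seated and the sleeve hangs coaxially above the arbor (x≈188 left, ≈602 right). Next I lower it.

Request:
arm_command(motion=[{"translation": [0.02, -0.02, -0.2], "rot": [0, 0, 0]}, {"translation": [0, 0, -0.25], "rot": [0, 0, 0]}, {"translation": [0, 0, -0.25], "rot": [0, 0, 0]}, {"translation": [0, 0, -0.2], "rot": [0, 0, 0]}, {"translation": [0, 0, -0.2], "rot": [0, 0, 0]}])

```text
clock: 15.58
ee_pos: [0.5542, 0.0025, 0.1186]
ee_rot: [-0.001, 0.617, 0.787, -0.0]
force: [-0.3, 0.9, -1.4]
grip_width: 0.471
finger_force: 25.0
```

Request:
arm_command(motion=[{"translation": [0, 0, -0.2], "rot": [0, 0, 0]}, {"translation": [0, 0, -0.2], "rot": [0, 0, 0]}, {"translation": [0, 0, -0.2], "rot": [0, 0, 0]}, {"translation": [0, 0, -0.2], "rot": [0, 0, 0]}, {"translation": [0, 0, -0.15], "rot": [0, 0, 0]}])

```text
clock: 16.0
ee_pos: [0.5546, 0.0026, 0.0811]
ee_rot: [-0.0, 0.617, 0.787, -0.0]
force: [0.2, 1.0, -1.3]
grip_width: 0.467
finger_force: 25.0
```

Request:
arm_command(motion=[{"translation": [0, 0, -0.15], "rot": [0, 0, 0]}, {"translation": [0, 0, -0.1], "rot": [0, 0, 0]}, {"translation": [0, 0, 0], "rot": [0, 0, 0]}, {"translation": [0, 0, 0], "rot": [0, 0, 0]}, {"translation": [0, 0, 0], "rot": [0, 0, 0]}])

```text
clock: 16.42
ee_pos: [0.5551, 0.0026, 0.0724]
ee_rot: [0.0, 0.617, 0.787, 0.0]
force: [-0.8, -0.1, -2.0]
grip_width: 0.467
finger_force: 25.0
```

Request:
arm_command(motion=[{"translation": [0, 0, -0.06], "rot": [0, 0, 0]}, {"translation": [0, 0, -0.04], "rot": [0, 0, 0]}, {"translation": [0, 0, -0.02], "rot": [0, 0, 0]}, {"translation": [0, 0, 0], "rot": [0, 0, 0]}, {"translation": [0, 0, 0], "rot": [0, 0, 0]}])

```text
clock: 16.83
ee_pos: [0.5551, 0.0025, 0.068]
ee_rot: [0.0, 0.617, 0.787, 0.0]
force: [-0.9, 0.6, 5.4]
grip_width: 0.467
finger_force: 25.0
```

Contact at the expected height. I'll release, retreat and check.

Request:
arm_command(motion=[{"translation": [0, 0, 0], "rot": [0, 0, 0]}, {"translation": [0, 0, 0], "rot": [0, 0, 0]}, {"translation": [0, 0, 0], "rot": [0, 0, 0]}, {"translation": [0, 0, 0], "rot": [0, 0, 0]}, {"translation": [0, 0, 0], "rot": [0, 0, 0]}], claw=0)

```text
clock: 17.25
ee_pos: [0.5547, 0.0026, 0.0671]
ee_rot: [-0.0, 0.617, 0.787, -0.0]
force: [1.5, 0.3, 0.4]
grip_width: 0.788
finger_force: 0.0
```

Request:
arm_command(motion=[{"translation": [0, 0, 0.2], "rot": [0, 0, 0]}, {"translation": [0, 0, 0.6], "rot": [0, 0, 0]}, {"translation": [0, 0, 0.9], "rot": [0, 0, 0]}, {"translation": [0, 0, 0.9], "rot": [0, 0, 0]}, {"translation": [0, 0, 0.6], "rot": [0, 0, 0]}])

```text
clock: 17.67
ee_pos: [0.5557, 0.003, 0.1988]
ee_rot: [0.001, 0.617, 0.787, 0.001]
force: [1.1, -0.1, -0.3]
grip_width: 1.001
finger_force: 0.0
```

Request:
arm_command(motion=[{"translation": [0, 0, 0], "rot": [0, 0, 0]}, {"translation": [0, 0, 0], "rot": [0, 0, 0]}, {"translation": [0, 0, 0], "rot": [0, 0, 0]}, {"translation": [0, 0, 0], "rot": [0, 0, 0]}, {"translation": [0, 0, 0], "rot": [0, 0, 0]}])

```text
clock: 18.08
ee_pos: [0.5538, 0.0025, 0.194]
ee_rot: [-0.001, 0.617, 0.787, -0.001]
force: [-0.6, -0.0, -0.5]
grip_width: 0.997
finger_force: 0.0
```

```bash
python3 - <<'E'
from h import *
a=[]
for n in("scene","side"):
    im,d,W=cloud(n); a.append(cv2.resize(im[90:260,150:380],(400,296))); z=W[...,2]; r=np.hypot(W[...,0]-.5543,W[...,1]-.0034)
    p=W[(r<.04)&(z>.082)&(z<.092)&(r>.011)]; h=cv2.minEnclosingCircle(p[:,:2].astype(np.float32)); print(n,len(p),np.round(h[0],4),round(h[1],4),np.median(p[:,2]).round(4),np.percentile(p[:,2],95))
cv2.imwrite("pics/e.png",np.hstack(a))
E
```

```text
scene 132 [0.5566 0.0037] 0.0221 0.0854 0.08698704142041379
side 80 [0.5542 0.0047] 0.0224 0.0847 0.08646921731561842
```

View pics/e.png

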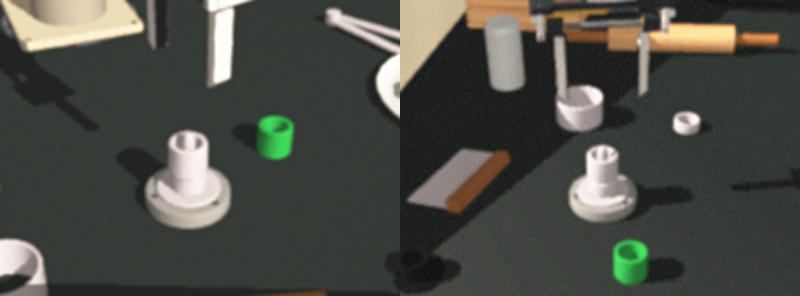

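The sleeve stands flat on the hub (left (187,160), right (602,170)), with its top at z≈0.086 as expected. The gripper is clear and the short sleeve has not been disturbed.

```bash
python3 -c "
from plant import env; print(env.job_done())"
```

```text
the job is handed in; nothing more can be done
None
```

The cutter wheel is flat on the stand's foot with the long sleeve flat on its hub, the short sleeve was left where it lay, and the job was handed in at about 18 s; the hand-in returned no verdict.

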